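Shut the pen-blank box: fold its flap over and tuck it under the lip

TASK

Shut the wooden box of pen blanks with the fingertips alone: push its upright sprung flap over until it lies flat on the box, then, keeping it down, push it by its catch along the slotted hinge until its free edge is tucked fully under the metal lip, so that it stays shut when you let go. Do not pinch the flap, do not lift the blanks out, and leave the other things on the bench where they are.

Things in the scene. Friction and masses are not known exactly. Their poses are not given: they have to be found in the camera images.
- blank_box: Open plywood box screwed to the bench, 104 x 184 mm, 34 mm high to the rim, walls and floor 6 mm thick; origin at the centre of its underside, z up. Its hinge pin lies along y at the +x rim, the retaining lip along the -x rim; the flap folds over towards -x. The pin lies at x = +50 mm less the value of joint hinge_pin, z = 36 mm. Two dark steel cheeks with slots (at y = +-94 mm, x = 19 to 67 mm, up to z = 44 mm) carry the pin. The box does not move
- hinge_pin (a joint): How far the pin, and the flap with it, has been pushed along the slots towards the lip (m): 0 fully back, 0.018 at the end stop (fully tucked). It starts between 0 and 0.003, is stiff (about 4 N) and stays where it is left; with the flap lying flat the free edge begins to pass under the lip at 0.008. If pushed further than that before the flap is flat, the flap lands on top of the lip
- flap (a joint): Angle of the flap (rad): 0 flat on the box, 1.57 upright, stop at 1.8. It starts standing open at 1.45 to 1.75. A spring (0.08 Nm per rad, at rest at 1.7) with some friction (0.03 Nm) opens it again whenever it is let go lower down and is not under the lip; when tucked it rests against the lip's underside at about 0.04
- flap_panel: The plywood board of the flap, 172 mm wide (y), 4 mm thick; origin on the pin axis, in mid-thickness. In its frame the free edge lies at x = -87 mm; +z is its outer face (turned up when shut, away from the lip when upright)
- flap_liner: Cork sheet on the inner face of the flap, 158 x 60 mm, 3 mm thick; same origin and axes as the board (it covers x = -12 to -73 mm, z = -5 to -2 mm). Fingers on the cork and on the board at the same time count as a pinch
- catch (a point): Foot of the wooden catch on the flap's outer face, in the middle of its width: 58 mm from the pin axis, on the board's outer face. The catch is a bar 90 mm long (y), 8 mm high, with a square face towards the hinge (this point is at that face's foot) and a ramp towards the free edge, ending 74 mm from the pin
- lip_edge (a point): Middle of the lower edge of the retaining lip that looks at the hinge, at x = -45, z = 41 mm in the box frame. The lip is an aluminium strip 130 mm long (y), 4 mm thick, overhanging the -x rim on a wooden block that reaches out to x = -65 mm; the flap shut lies with its upper face at z = 38 mm, 3 mm below the lip
- blank_pale: Pale square pen blank, 22 x 150 x 22 mm, long axis y, lying loose in the box; origin at the centre of its underside, to stay in the box
- blank_dark: Dark square pen blank, 22 x 150 x 22 mm, long axis y, lying loose in the box; origin at the centre of its underside, to stay in the box
- tape: Bystander: roll of masking tape lying flat, 96 mm across, 24 mm high; origin under its centre
- sanding_block: Bystander: brown rubber sanding block, 52 x 68 x 24 mm; origin under its centre
- turned_part: Bystander: small turned wooden part standing upright, 36 mm across, 52 mm high; origin under its centre
- chuck_key: Bystander: black T-shaped chuck key lying flat, 70 x 70 x 12 mm; origin under its centre

How it is judged (in metres and radians):
On the way:
1. the flap is folded over, nearly flat (value of joint flap below 0.2 rad), for 0.05 s.
At the end, for the whole second after the job is handed in: The flap stays shut by itself, within 0.08 rad of flat, with the pin pushed at least 13 of its 18 mm towards the lip, so that the edge lies at least 5 mm under the lip; both blanks lie in the box (value of joint flap below 0.08 rad and value of joint hinge_pin above 0.013 m and z of each of blank_pale, blank_dark in the frame of blank_box below 0.012 m); the robot touches nothing.
It fails at once if the flap is pinched: fingers press on its cork and on its board at once (contact force between the fingers and flap_liner above 1.5 N and contact force between the fingers and flap_panel above 1.5 N).
It fails at once if a pen blank is lifted (more than 15 mm off the box floor) (z of any of blank_pale, blank_dark in the frame of blank_box above 0.021 m).
It fails at once if the roll of tape, the sanding block, the small turned part or the chuck key is moved by more than 20 mm (distance of any of tape, sanding_block, turned_part, chuck_key from where it was at the start of the episode above 0.02 m).
It also fails if it takes over 42 s, if anything falls off the work surface, if the arm or the gripper's body presses on something with over 40 N, if the wrist force passes 120 N, or if a joint passes its speed limit or range.

ROBOT

A 7-joint arm with a two-finger parallel gripper is mounted at the origin on a cart in front of the work surface, level with it; the furniture and walls round the work are solid. World frame = base frame: x ahead of the robot, y to its left, z up, the work surface at z = 0. Lengths are in mm, angles in rad, forces in N, time in s.
With the tool pointing down it reaches from about 400 to 875 mm from the base axis. Payload 4.4 kg.
Tool frame: the origin (TCP) lies at the very end of the fingers, on their centre line; the grasp point (between the pads) lies 19 mm behind it; x points along the fingers, y is the direction in which the jaws open and shut, and the axes are right-handed (so a half turn about x gives the same grasp; the last joint's range is limited). The gripper opens to 85 mm and grips with 20 to 120 N. Pads are 22 mm wide; open, the fingers measure 114 mm over their backs; the gripper's body (76 mm by 85 mm) begins 54 mm behind the grasp point. The pads swing forward as they close: fully open they stand 13 mm farther back than shut.
Start: joints at [-1.179, 0.628, 0.038, 1.517, -0.027, 0.996, -0.02], TCP at [287.264, 583.093, 231.313] pointing down, gripper open.
Joint ranges: [-3.06, 3.06], [-0.37, 2.12], [-1.25, 1.32], [0.18, 2.47], [-1.1, 4.24], [0.23, 1.98], [-2.94, 2.94]. Speed limits (rad/s): [2.57, 2.57, 3.14, 3.14, 3.14, 3.14, 3.14].

INTERFACE

Orientations are given as [roll, pitch, yaw] about the fixed x, y, z axes, in that order (R = Rz(yaw) Ry(pitch) Rx(roll)).
In Python, from cell import readout, cams, order gives the robot as it stands. The module is installed in compiled form; this text tells all that it offers.
- The arm moves only by the shell command python3 -m creep 'ROWS'. ROWS is JSON, a list of rows, each a list of 3 entries, a list of its own where there are three numbers: the shift along the tool's x, y, z in units of 10 cm (1.0 is 10 cm), then the turn about the tool's x in units of pi/4 rad (1.0 is pi/4 rad), then the closure, from 0 (fully open) to 1 (shut). In form: [[[x, y, z], spin, gripper], ...]. A call has 1 to 20 rows; each row is the pose to reach, as a shift and turn from the pose commanded when the call began, along the tool's axes at that moment; what a row does not reach only later rows make up. A row lasts 1/10 s, in which the tool goes at most 50 mm and 8.59 degrees, less where a joint would pass 70% of its speed; a pose out of reach is approached as far as the arm can. A call with a number of a shift or a turn outside -1 to 1 is refused whole. A call with a gripper value outside its range is refused whole. The fingers move at their own pace and stop on an object; the grip force is fixed at half the most. Time passes only in rows, so rows that repeat a pose let the fingers close. It gives the time, the measured TCP pose, the force and the opening at its end, in the units of the state.
- readout.read_state(): the state, without advancing time (a new reading comes with each control period).
- cams.get_image(name): name is "scene" or "side" or "wrist"; returns the picture (400x640x3 uint8, blue, green, red); there is no depth.
- cams.get_calibration(name): a dict with "fx", "fy", "cx", "cy" (pixels), "distortion" ([k1, k2, p1, p2, k3] as OpenCV has them; the pictures are not rectified), "R" (3x3) and "t" (3): a world point X has camera coordinates R X + t. Camera axes: x right, y down, z forward; pixel columns grow to the right and rows downward; lengths in mm; the calibration is good to about 2 mm. A picture is of the moment at which its call begins: read the wrist's pose just before it. get_calibration takes no time and is no camera call; for the wrist camera it gives the pose at the moment of the call.
- order.finish_job(): hands the job in, once; it reports no verdict.
The state is a dict: "clock": time; "qpos": joint angles; "qd": joint speeds; "tau": joint torques, N m; "eef_pos": TCP position; "tool_rot": TCP orientation; "force": force on the tool from outside, world axes, zero at the start; "torque": the same for the moment, N m; "width": finger opening in mm.
Only numpy, scipy, OpenCV 4.12 (cv2) and the standard library are available. Lean on these libraries where they do the work, as an engineer would, in place of code of your own. Each camera call takes 0.05 s, during which the arm holds its last target.

## Working session

There is one attempt and no reset: what is moved stays moved. The work goes in short steps, Python scripts to look and compute and a shell command to move; the robot and the scene stay as the last step left them, time stands still between calls to the robot, and variables do not carry over. Pictures are saved under pics/ and viewed, and the job is handed in when it is done.

```bash
mkdir -p pics; ls; python3 - <<'E'
from cell import readout,cams
import cv2,numpy as np
s=readout.read_state();print(s)
for n in ["scene","side","wrist"]:
    c=cams.get_calibration(n);print(n,c)
    cv2.imwrite(f"pics/{n}0.png",cams.get_image(n))
E
```

```text
pics
{'clock': 0.0, 'qpos': array([-1.17878739,  0.62935589,  0.03843108,  1.51837296, -0.02698759,
        0.99628583, -0.02001952]), 'qd': array([-0.00074223, -0.00061074,  0.00032591, -0.0017678 , -0.00047979,
        0.00116505,  0.00023022]), 'tau': array([-3.95568968e-04, -5.63413739e+01,  1.22616738e+00, -1.93442702e+01,
        1.10304466e-02,  1.07589603e-02,  1.28403877e-05]), 'eef_pos': array([286.98496203, 582.51840669, 230.38097581]), 'tool_rot': array([-1.55516086,  1.56889205, -2.01297388]), 'force': array([-0.01196581,  0.68713992,  0.58892985]), 'torque': array([-0.04738445,  0.01893582, -0.05831372]), 'width': 85.32356811682476}
scene {'fx': 490.4074146305773, 'fy': 490.4074146305773, 'cx': 318.6720340900638, 'cy': 200.20876486915532, 'distortion': array([-0.02672444,  0.        ,  0.        ,  0.        ,  0.        ]), 'R': array([[ 0.70186588, -0.71229964,  0.00367644],
       [-0.43048008, -0.42827524, -0.79452327],
       [ 0.56751317,  0.55606614, -0.60722258]]), 't': array([-383.16070588,  282.7871731 ,  867.23570802])}
side {'fx': 458.3233127538465, 'fy': 458.3233127538465, 'cx': 320.3276573974584, 'cy': 199.02693410279255, 'distortion': array([0.03710414, 0.        , 0.        , 0.        , 0.        ]), 'R': array([[-0.99052505, -0.13714076,  0.00724871],
       [-0.08257037,  0.55254215, -0.8293849 ],
       [ 0.10973726, -0.82212505, -0.5586306 ]]), 't': array([ 527.8930169 ,  106.65453698, 1285.61020801])}
wrist {'fx': 322.88654344226177, 'fy': 322.88654344226177, 'cx': 321.069670968207, 'cy': 199.37650817200267, 'distortion': array([-0.04500366,  0.        ,  0.        ,  0.        ,  0.        ]), 'R': array([[ 0.44105997,  0.897476  , -0.00170958],
       [ 0.85992782, -0.42206035,  0.28703519],
       [ 0.25688565, -0.12806985, -0.95791851]]), 't': array([-648.34445076,  -37.64619669,  378.85254687])}
```

View pics/scene0.png

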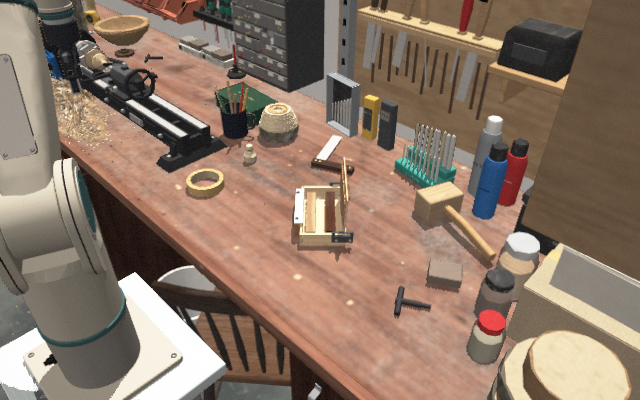

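View pics/side0.png

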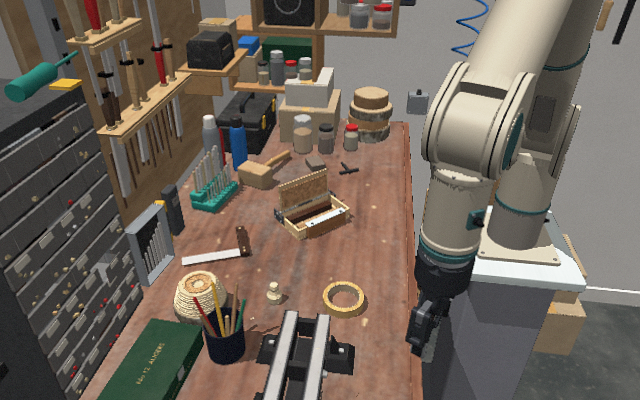

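View pics/wrist0.png

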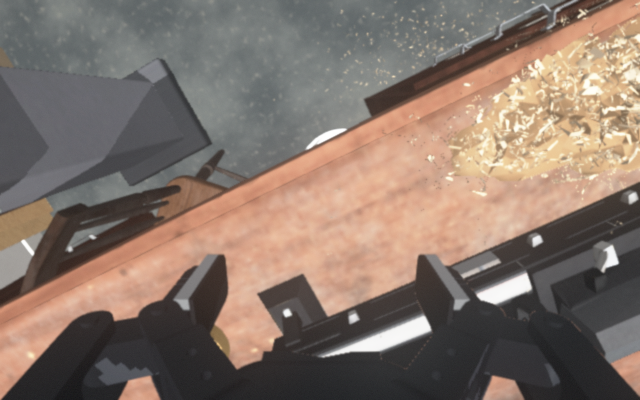

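```bash
python3 - <<'E'
import cv2
a=cv2.imread("pics/scene0.png")[140:265,265:385];b=cv2.imread("pics/side0.png")[160:245,260:360]
cv2.imwrite("pics/scene_c.png",cv2.resize(a,None,fx=4.8,fy=4.8,interpolation=cv2.INTER_CUBIC)[:600])
cv2.imwrite("pics/side_c.png",cv2.resize(b,None,fx=7,fy=7,interpolation=cv2.INTER_CUBIC))
E
```

```text
(no output)
```

View pics/scene_c.png

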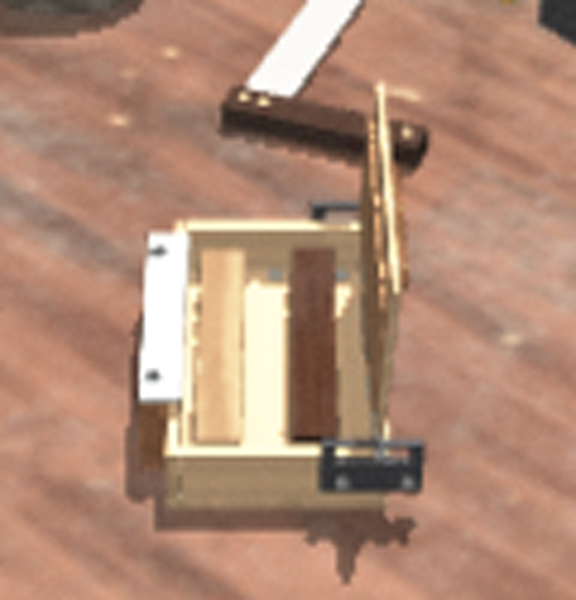

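View pics/side_c.png

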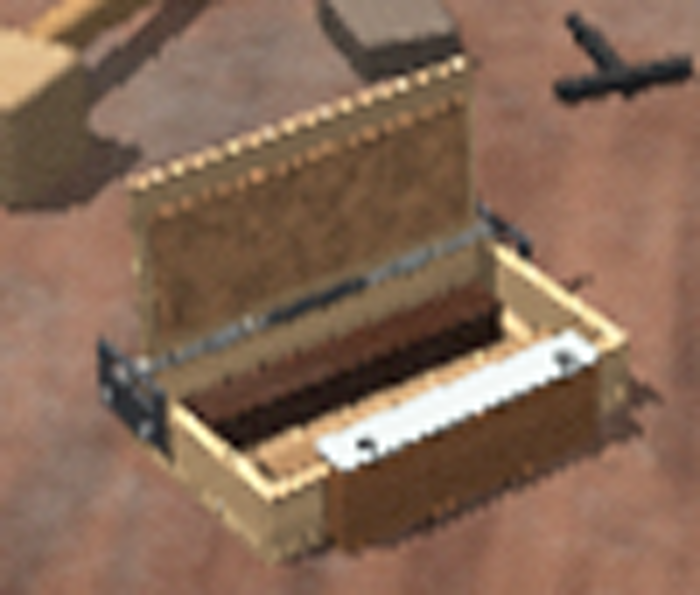

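```bash
cat > h.py <<'E'
import cv2,numpy as np,json
from scipy.spatial.transform import Rotation as Ro
def proj(c,X):
    K=np.array([[c['fx'],0,c['cx']],[0,c['fy'],c['cy']],[0,0,1]])
    return cv2.projectPoints(np.asarray(X,float).reshape(-1,1,3),cv2.Rodrigues(np.asarray(c['R']))[0],np.asarray(c['t'],float),K,np.asarray(c['distortion'],float))[0][:,0]
def flap_pt(xf,yf,zf,ang,pin):
    # flap frame rotated about +y by ang: x=-87 goes up
    c,s=np.cos(ang),np.sin(ang)
    return [50-pin+ c*xf+ s*zf, yf, 36- s*xf + c*zf]
def box2w(p,P):
    P=np.atleast_2d(P);c,s=np.cos(p[3]),np.sin(p[3])
    return np.c_[p[0]+c*P[:,0]-s*P[:,1],p[1]+s*P[:,0]+c*P[:,1],p[2]+P[:,2]]
E
cat > fit.py <<'E'
from h import *
from cell import cams
from scipy.optimize import least_squares
cs,cd=cams.get_calibration("scene"),cams.get_calibration("side")
S=[((-52,-92,34),(165,457)),((-52,-92,0),(160,508)),((52,-92,0),(385,508)),((-52,92,34),(180,220)),((19,-96,44),(320,440)),((67,-96,44),(424,440)),((-45,-65,45),(180,400)),((-45,65,45),(188,232)),((-65,-65,45),(140,400)),((-65,65,45),(150,232))]
D=[((-52,92,34),(272,497)),((-52,92,0),(280,555)),((-52,-92,34),(625,340)),((-45,65,45),(318,440)),((-45,-65,45),(582,338)),((-65,65,45),(340,468)),((-65,-65,45),(600,355))]
FS=[((-87,-86,0),(397,290)),((-87,86,0),(380,85))]
FD=[((-87,86,0),(135,185)),((-87,-86,0),(465,60))]
u=lambda q,s,o:np.array(q)/s+np.array(o)
def res(v):
    p=v[:4];o=[]
    def ad(c,L,s,of,fl):
        for P,q in L:
            if fl:P=flap_pt(*P,v[4],1.5)
            o.append(proj(c,box2w(p,P))[0]-u(q,s,of))
    for fl,a,b in((0,S,D),(1,FS,FD)):
        ad(cs,a,4.8,(265,140),fl);ad(cd,b,7,(260,160),fl)
    return np.ravel(o)
r=least_squares(res,[600,0,0,0,1.57],loss='soft_l1',x_scale=[100,100,10,1,1])
print(r.x,np.degrees(r.x[3]));print(np.round(res(r.x).reshape(-1,2),1).tolist())
E
python3 fit.py
```

```text
[553.37311398  -3.64771057  -2.04348746  -0.78584297   1.61219497] -45.025485471431644
[[-0.3, -0.4], [1.1, 0.3], [0.2, 0.2], [-1.6, 0.4], [-0.4, 0.9], [-0.3, 0.8], [-0.1, -0.2], [-0.7, 0.7], [-0.7, -0.2], [-1.0, 0.7], [-1.1, -0.3], [-2.0, 1.1], [0.1, -0.9], [-1.1, -0.2], [-2.3, -1.7], [-0.0, -0.6], [-0.4, -0.9], [-0.2, 0.9], [-0.5, -0.2], [-1.8, -0.4], [0.1, -1.0]]
```

```bash
cat > go.py <<'E'
from h import *
import sys
from cell import readout
B=np.array([553.4,-3.6,-1,-0.786])
def st():
    s=readout.read_state();R=Ro.from_euler('xyz',s['tool_rot']).as_matrix()
    return s,R
if __name__=="__main__":
    # args: target in box frame mm, print units
    s,R=st();p=np.array(s['eef_pos'])
    c,sn=np.cos(B[3]),np.sin(B[3]);d=p-B[:3]
    print("t",round(s['clock'],2),"world",p.round(1),"box",np.round([c*d[0]+sn*d[1],-sn*d[0]+c*d[1],d[2]],1),"F",np.round(s['force'],1),"w",round(s['width'],1))
    f=s['force'];print("Fbox",np.round([c*f[0]+sn*f[1],-sn*f[0]+c*f[1],f[2]],1),"q7",s['qpos'].round(2))
    ya=R[:,1];print("tool x",R[:,0].round(3),"jaw yaw deg",np.degrees(np.arctan2(ya[1],ya[0])).round(1))
    M=np.array([[c,-sn,0],[sn,c,0],[0,0,1]])
    print("box axes in tool units per 10mm:",((R.T@M)*.1).round(4).T.tolist())
    if len(sys.argv)>3:
        T=box2w(B,np.array(list(map(float,sys.argv[1:4]))))[0]
        print("to target:",((R.T@(T-p))/100).round(3),"world",T.round(1))
E
python3 go.py 85 0 200
```

```text
t 0.15 world [287.1 582.7 230.6] box [-603.   225.9  231.6] F [ 0.3 -1.1 -0.4] w 85.4
Fbox [ 1.  -0.5 -0.4] q7 [-1.18  0.63  0.04  1.52 -0.03  1.   -0.02]
tool x [-0.001 -0.001 -1.   ] jaw yaw deg 63.8
box axes in tool units per 10mm: [[0.0, -0.0322, 0.0947], [-0.0001, 0.0947, 0.0322], [-0.1, -0.0001, 0.0]]
to target: [ 0.323 -4.355  5.785] world [613.5 -63.7 199. ]
```

```bash
python3 -m creep '[[[0,-0.37,0.5],0.19,1],[[0,-0.75,1.0],0.38,1],[[0,-0.75,1.0],0.42,1]]'; python3 go.py 85 0 190
```

```text
clock: 0.45
eef_pos: [346.4, 466.6, 231.0]
tool_rot: [-0.473, 1.567, -1.269]
force: [0.7, 0.3, 0.2]
width: 44.1
t 0.45 world [346.4 466.6 231. ] box [-479.   185.9  232. ] F [0.7 0.3 0.2] w 44.1
Fbox [0.3 0.7 0.2] q7 [-1.07  0.53  0.13  1.72 -0.08  0.9  -0.13]
tool x [ 0.001 -0.004 -1.   ] jaw yaw deg 44.4
box axes in tool units per 10mm: [[0.0003, 0.001, 0.1], [-0.0002, 0.1, -0.001], [-0.1, -0.0002, 0.0004]]
to target: [ 0.444 -1.801  5.657] world [613.5 -63.7 189. ]
```

```bash
for i in 1; do :; done; python3 -m creep '[[[0,-0.17,0.5],0,1],[[0,-0.34,1.0],0,1]]'; python3 -m creep '[[[0,-0.17,0.5],0,1],[[0,-0.34,1.0],0,1]]';  python3 -m creep '[[[0,-0.17,0.5],0,1],[[0,-0.34,1.0],0,1]]'; python3 go.py 85 0 190
```

```text
clock: 0.65
eef_pos: [387.8, 380.7, 231.1]
tool_rot: [-2.168, 1.571, -2.954]
force: [1.2, 0.3, 0.8]
width: 12.4
clock: 0.85
eef_pos: [432.2, 290.1, 231.2]
tool_rot: [-1.525, 1.571, -2.312]
force: [1.0, -0.0, -0.3]
width: -0.3
clock: 1.05
eef_pos: [476.2, 200.3, 231.3]
tool_rot: [2.743, 1.571, 1.956]
force: [0.9, -0.6, -0.3]
width: 0.2
t 1.05 world [476.2 200.3 231.3] box [-198.8   89.5  232.3] F [ 0.9 -0.6 -0.3] w 0.2
Fbox [ 1.   0.2 -0.3] q7 [-0.55  0.44  0.15  1.89 -0.09  0.82  0.42]
tool x [-0.  0. -1.] jaw yaw deg 44.9
box axes in tool units per 10mm: [[-0.0, 0.0001, 0.1], [0.0, 0.1, -0.0001], [-0.1, 0.0, -0.0]]
to target: [ 0.423 -0.891  2.84 ] world [613.5 -63.7 189. ]
```

```bash
python3 -m creep '[[[0,-0.2,0.5],0,1],[[0,-0.4,1.0],0,1],[[0,-0.4,1.0],0,1],[[0,-0.4,1.0],0,1]]'; python3 go.py 85 0 190; python3 - <<'E'
from cell import cams
import cv2,pickle
c=cams.get_calibration("wrist");im=cams.get_image("wrist");cv2.imwrite("pics/w1.png",im);pickle.dump(c,open("w1.pkl","wb"))
E
```

```text
clock: 1.45
eef_pos: [518.4, 100.7, 231.1]
tool_rot: [-0.998, 1.57, -1.79]
force: [-0.2, 0.3, 0.5]
width: 0.0
t 1.45 world [518.4 100.7 231.1] box [-98.5  49.  232.1] F [-0.2  0.3  0.5] w 0.0
Fbox [-0.4  0.1  0.5] q7 [-0.35  0.46  0.15  1.86 -0.09  0.83  0.63]
tool x [-0.    -0.001 -1.   ] jaw yaw deg 44.6
box axes in tool units per 10mm: [[0.0, 0.0007, 0.1], [-0.0001, 0.1, -0.0007], [-0.1, -0.0001, 0.0]]
to target: [ 0.422 -0.477  1.838] world [613.5 -63.7 189. ]
```

View pics/w1.png

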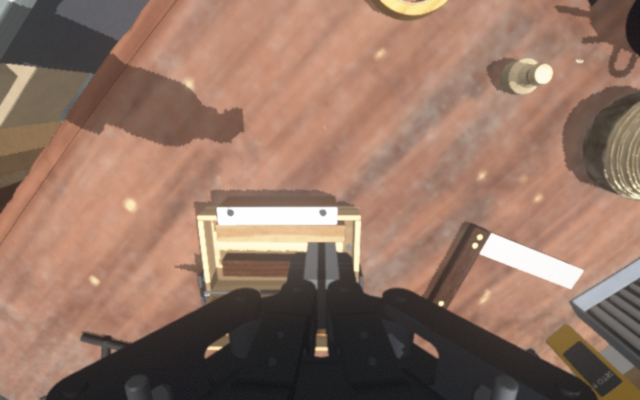

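```bash
python3 - <<'E'
import cv2
im=cv2.imread("pics/w1.png")[190:320,180:380]
cv2.imwrite("pics/w1c.png",cv2.resize(im,None,fx=4,fy=4,interpolation=cv2.INTER_CUBIC))
E
cat >> fit.py <<'E'
import pickle
cw=pickle.load(open("w1.pkl","rb"))
L=[(-45,-65,45),(-45,65,45),(-65,-65,45),(-65,65,45),(-52,-92,34),(-52,92,34)]
print(proj(cw,box2w(r.x[:4],L)).round(1).tolist())
E
python3 fit.py
```

```text
[553.37311398  -3.64771057  -2.04348746  -0.78584297   1.61219497] -45.025485471431644
[[-0.3, -0.4], [1.1, 0.3], [0.2, 0.2], [-1.6, 0.4], [-0.4, 0.9], [-0.3, 0.8], [-0.1, -0.2], [-0.7, 0.7], [-0.7, -0.2], [-1.0, 0.7], [-1.1, -0.3], [-2.0, 1.1], [0.1, -0.9], [-1.1, -0.2], [-2.3, -1.7], [-0.0, -0.6], [-0.4, -0.9], [-0.2, 0.9], [-0.5, -0.2], [-1.8, -0.4], [0.1, -1.0]]
[[218.3, 223.9], [336.7, 223.4], [216.5, 206.6], [336.9, 206.0], [197.0, 214.6], [360.5, 213.9]]
```

View pics/w1c.png

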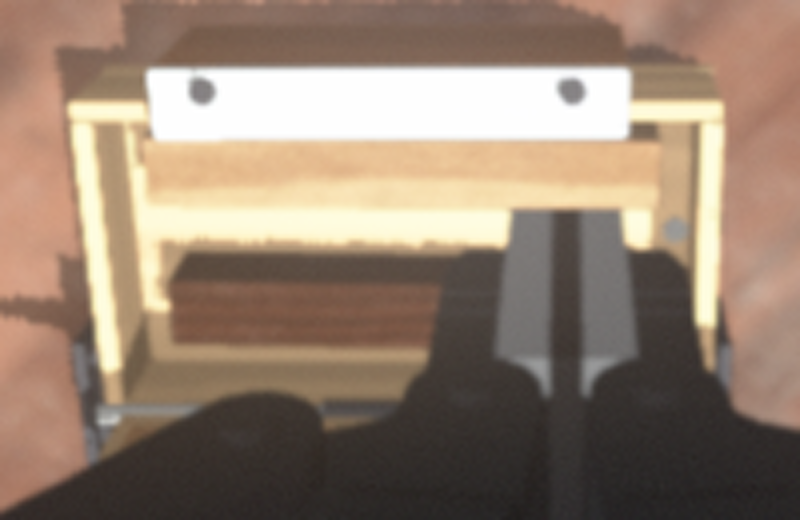

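```bash
python3 -m creep '[[[0,-0.25,0.5],0,1],[[0,-0.5,1.0],0,1]]'; python3 -m creep '[[[0,0,0.5],0,1],[[0,0,0.93],0,1],[[0,0,0.93],0,1],[[0,0,0.93],0,1]]'; python3 go.py 95 0 80; python3 - <<'E'
from h import *
from cell import cams
c=cams.get_calibration("scene");R=np.array(c['R']);t=np.array(c['t'])
B=[553.4,-3.6,-1,-0.786]
for q in [(415,205),(430,190),(440,222),(462,190),(442,210)]:
    d=R.T@np.array([(q[0]-c['cx'])/c['fx'],(q[1]-c['cy'])/c['fy'],1]);o=-R.T@t
    for z in(0,50):
        P=o+d*(z-o[2])/d[2];dd=P-np.array(B[:3]);cc,s=np.cos(B[3]),np.sin(B[3]);print(q,z,P.round(),"box",np.round([cc*dd[0]+s*dd[1],-s*dd[0]+cc*dd[1]]))
E
```

```text
clock: 1.7
eef_pos: [549.3, 12.0, 231.2]
tool_rot: [2.51, 1.569, 1.731]
force: [0.8, -0.9, 0.2]
width: 0.1
clock: 2.1
eef_pos: [614.8, -55.6, 230.5]
tool_rot: [-3.117, 1.569, 2.38]
force: [-0.8, 0.2, -0.4]
width: -0.0
t 2.1 world [614.8 -55.6 230.5] box [ 80.2   6.7 231.5] F [-0.8  0.2 -0.4] w -0.0
Fbox [-0.7 -0.5 -0.4] q7 [-0.05  0.59  0.16  1.62 -0.11  0.95  0.93]
tool x [-0.002  0.001 -1.   ] jaw yaw deg 45.0
box axes in tool units per 10mm: [[-0.0002, -0.0, 0.1], [-0.0, 0.1, 0.0], [-0.1, -0.0, -0.0002]]
to target: [ 1.515 -0.066  0.151] world [620.5 -70.8  79. ]
(415, 205) 0 [ 758. -129.    0.] box [233.  56.]
(415, 205) 50 [ 701. -163.   50.] box [217.  -8.]
(430, 190) 0 [ 837. -119.    0.] box [283. 119.]
(430, 190) 50 [ 775. -154.   50.] box [263.  51.]
(440, 222) 0 [ 746. -211.    0.] box [282. -10.]
(440, 222) 50 [ 689. -239.   50.] box [262. -70.]
(462, 190) 0 [ 896. -179.    0.] box [366. 119.]
(462, 190) 50 [ 830. -209.   50.] box [341.  51.]
(442, 210) 0 [ 788. -188.    0.] box [297.  36.]
(442, 210) 50 [ 729. -218.   50.] box [276. -27.]
```

```bash
python3 -m creep '[[[0,-0.06,0.16],0,1],[[0.4,-0.06,0.18],0,1],[[0.8,-0.06,0.18],0,1]]'; python3 go.py 95 0 76;  python3 - <<'E'
from cell import cams
import cv2
cv2.imwrite("pics/side1.png",cv2.resize(cams.get_image("side")[110:250,220:400],None,fx=4,fy=4))
E
```

```text
clock: 2.4
eef_pos: [624.7, -74.1, 151.9]
tool_rot: [0.744, 1.567, -0.042]
force: [0.4, 0.1, -0.5]
width: -0.3
t 2.4 world [624.7 -74.1 151.9] box [100.3   0.6 152.9] F [ 0.4  0.1 -0.5] w -0.3
Fbox [ 0.3  0.3 -0.5] q7 [-0.01  0.69  0.14  1.66 -0.13  0.79  0.97]
tool x [ 0.004 -0.    -1.   ] jaw yaw deg 45.0
box axes in tool units per 10mm: [[0.0003, -0.0, 0.1], [0.0003, 0.1, 0.0], [-0.1, 0.0003, 0.0003]]
to target: [ 0.769 -0.009 -0.056] world [620.5 -70.8  75. ]
```

View pics/side1.png

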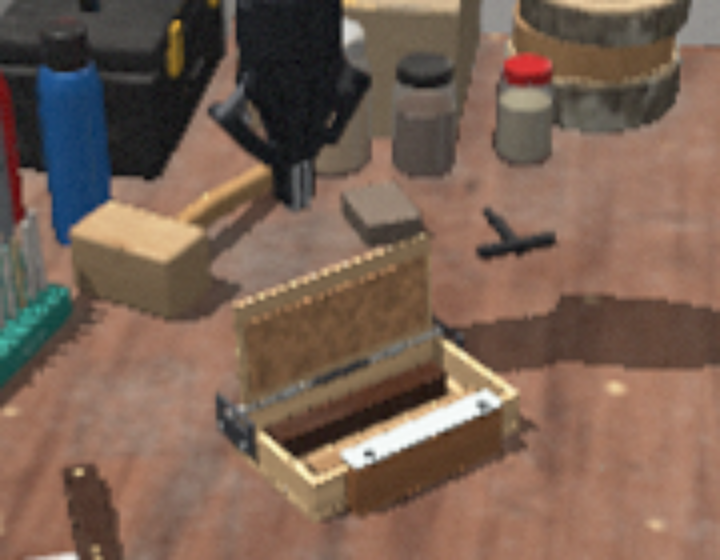

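```bash
python3 - <<'E'
import numpy as np
for th in [1.7,1.6,1.4,1.2,1.1,1,.8,.6,.4,.2,.1,0]:
    c,s=np.cos(th),np.sin(th);r=42;x=50-r*c+2*s;z=36+r*s+2*c;k=50-58*c+10*s
    print(th,"tcp x",round(max(x,k)+11,1),"z",round(z,1), "tip only" if x>k else "catch")
E
python3 -m creep '[[[0.4,-0.01,-0.06],0,1],[[0.75,-0.01,-0.06],0,1],[[0.75,-0.01,-0.06],0,1],[[0.75,-0.01,-0.06],0,1]]'; python3 go.py 70 0 76
```

```text
1.7 tcp x 78.4 z 77.4 catch
1.6 tcp x 72.7 z 77.9 catch
1.4 tcp x 61.0 z 77.7 catch
1.2 tcp x 49.3 z 75.9 catch
1.1 tcp x 43.7 z 74.3 tip only
1 tcp x 40.0 z 72.4 tip only
0.8 tcp x 33.2 z 67.5 tip only
0.6 tcp x 27.5 z 61.4 tip only
0.4 tcp x 23.1 z 54.2 tip only
0.2 tcp x 20.2 z 46.3 tip only
0.1 tcp x 19.4 z 42.2 tip only
0 tcp x 19.0 z 38.0 tip only
clock: 2.85
eef_pos: [618.8, -70.5, 77.2]
tool_rot: [2.625, 1.571, 1.839]
force: [0.6, -0.9, 0.5]
width: -0.0
t 2.85 world [618.8 -70.5  77.2] box [93.6 -1.  78.2] F [ 0.6 -0.9  0.5] w -0.0
Fbox [ 1.  -0.2  0.5] q7 [-0.    0.79  0.12  1.72 -0.14  0.64  0.98]
tool x [-0.  0. -1.] jaw yaw deg 44.9
box axes in tool units per 10mm: [[-0.0, 0.0, 0.1], [0.0, 0.1, -0.0], [-0.1, 0.0, -0.0]]
to target: [ 0.022  0.01  -0.236] world [602.9 -53.1  75. ]
```

```bash
python3 -m creep '[[[0,0.01,-0.08],0,1],[[0,0.01,-0.14],0,1],[[0,0.01,-0.19],0,1],[[0,0.01,-0.24],0,1],[[0,0.01,-0.28],0,1],[[0,0.01,-0.32],0,1],[[0,0.01,-0.32],0,1]]'; python3 go.py 43.7 0 74.3;  python3 - <<'E'
from cell import cams
import cv2
cv2.imwrite("pics/side2.png",cv2.resize(cams.get_image("side")[110:250,220:400],None,fx=4,fy=4))
E
```

```text
clock: 3.55
eef_pos: [596.2, -47.3, 76.3]
tool_rot: [-2.951, 1.57, 2.545]
force: [0.4, 0.3, -0.3]
width: -0.0
t 3.55 world [596.2 -47.3  76.3] box [61.1 -0.6 77.3] F [ 0.4  0.3 -0.3] w -0.0
Fbox [ 0.1  0.5 -0.3] q7 [-0.04  0.76  0.12  1.79 -0.15  0.6   0.95]
tool x [-0.  0. -1.] jaw yaw deg 44.9
box axes in tool units per 10mm: [[-0.0001, 0.0001, 0.1], [-0.0, 0.1, -0.0001], [-0.1, -0.0, -0.0001]]
to target: [ 0.031  0.006 -0.174] world [584.3 -34.5  73.3]
```

View pics/side2.png

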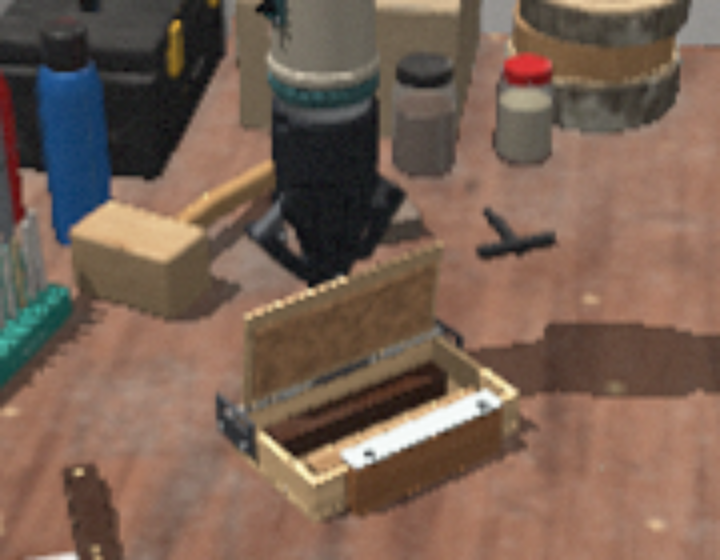

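```bash
python3 -m creep '[[[0.01,0,-0.06],0,1],[[0.02,0,-0.12],0,1],[[0.03,0,-0.17],0,1],[[0.05,0,-0.21],0,1],[[0.07,0,-0.24],0,1],[[0.1,0,-0.28],0,1],[[0.13,0,-0.31],0,1],[[0.16,0,-0.335],0,1],[[0.16,0,-0.335],0,1]]'; python3 go.py 27.5 0 61.4;  python3 - <<'E'
from cell import cams
import cv2
cv2.imwrite("pics/side3.png",cv2.resize(cams.get_image("side")[110:250,220:400],None,fx=4,fy=4))
cv2.imwrite("pics/scene3.png",cv2.resize(cams.get_image("scene")[140:260,240:400],None,fx=5,fy=5))
E
```

```text
clock: 4.5
eef_pos: [572.5, -23.5, 59.8]
tool_rot: [-2.801, 1.57, 2.695]
force: [0.8, -0.5, 0.8]
width: 0.2
t 4.5 world [572.5 -23.5  59.8] box [27.6 -0.5 60.8] F [ 0.8 -0.5  0.8] w 0.2
Fbox [0.9 0.2 0.8] q7 [-0.08  0.76  0.11  1.87 -0.16  0.52  0.93]
tool x [-0.001  0.    -1.   ] jaw yaw deg 44.9
box axes in tool units per 10mm: [[-0.0001, 0.0001, 0.1], [-0.0, 0.1, -0.0001], [-0.1, -0.0, -0.0001]]
to target: [-0.006  0.005 -0.001] world [572.8 -23.1  60.4]
```

View pics/side3.png

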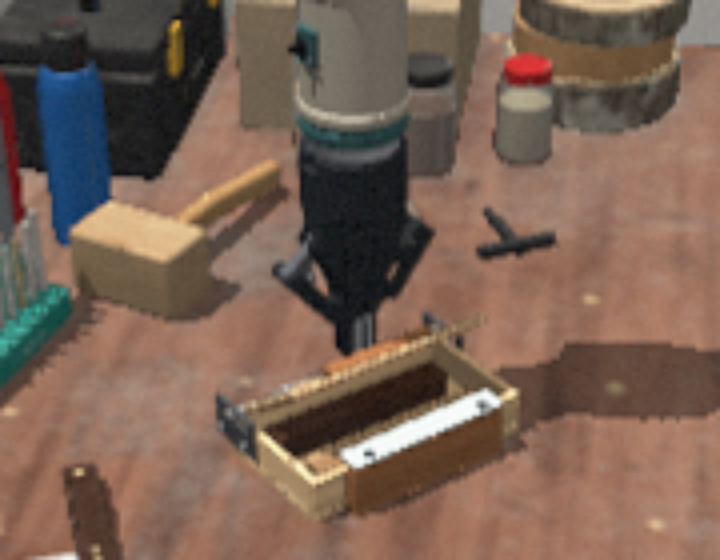

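View pics/scene3.png

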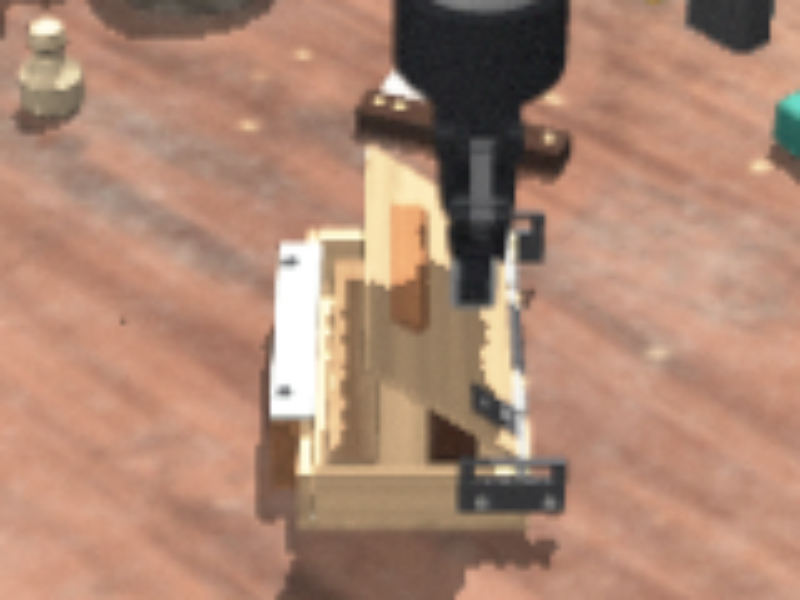

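```bash
python3 -m creep '[[[0.035,0,-0.025],0,1],[[0.07,0,-0.045],0,1],[[0.11,0,-0.06],0,1],[[0.145,0,-0.075],0,1],[[0.19,0,-0.085],0,1],[[0.215,0,-0.085],0,1],[[0.23,0,-0.085],0,1],[[0.235,0,-0.085],0,1],[[0.235,0,-0.085],0,1]]'; python3 go.py 14 0 36;  python3 - <<'E'
from cell import cams
import cv2
cv2.imwrite("pics/side4.png",cv2.resize(cams.get_image("side")[150:250,240:380],None,fx=5,fy=5))
cv2.imwrite("pics/scene4.png",cv2.resize(cams.get_image("scene")[140:260,240:400],None,fx=5,fy=5))
E
```

```text
clock: 5.5
eef_pos: [566.9, -17.8, 37.8]
tool_rot: [2.441, 1.57, 1.654]
force: [-2.2, 0.1, 12.9]
width: 0.2
t 5.5 world [566.9 -17.8  37.8] box [19.6 -0.5 38.8] F [-2.2  0.1 12.9] w 0.2
Fbox [-1.6 -1.4 12.9] q7 [-0.08  0.79  0.1   1.89 -0.17  0.46  0.92]
tool x [-0.     0.001 -1.   ] jaw yaw deg 44.9
box axes in tool units per 10mm: [[-0.0, 0.0002, 0.1], [0.0, 0.1, -0.0002], [-0.1, 0.0, -0.0]]
to target: [ 0.028  0.005 -0.056] world [563.3 -13.5  35. ]
```

View pics/side4.png

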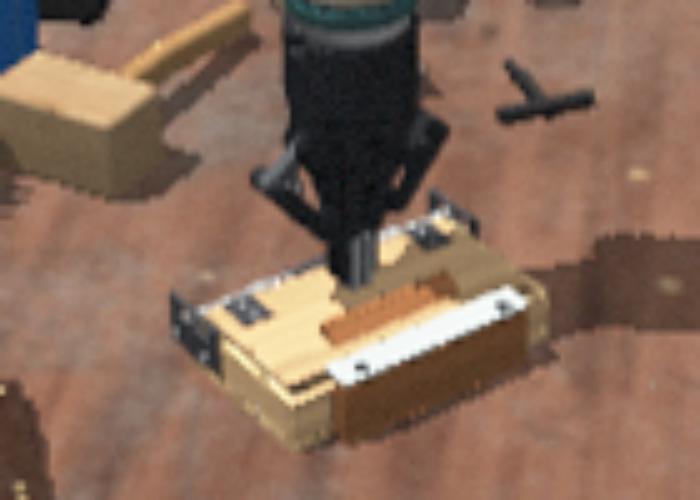

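View pics/scene4.png

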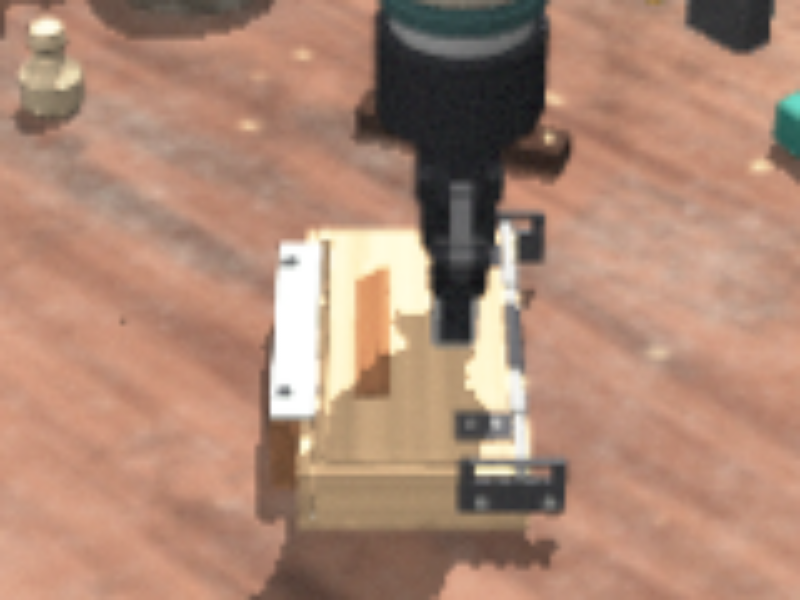

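```bash
python3 -m creep '[[[0,0,-0.04],0,1],[[0,0,-0.08],0,1],[[0,0,-0.12],0,1],[[0,0,-0.16],0,1],[[0,0,-0.2],0,1],[[0,0,-0.2],0,1]]'; python3 go.py -15 0 37;  python3 - <<'E'
from cell import cams
import cv2
cv2.imwrite("pics/side5.png",cv2.resize(cams.get_image("side")[150:250,240:380],None,fx=5,fy=5))
cv2.imwrite("pics/scene5.png",cv2.resize(cams.get_image("scene")[140:260,240:400],None,fx=5,fy=5))
E
```

```text
clock: 6.2
eef_pos: [555.1, -5.6, 37.9]
tool_rot: [0.408, 1.566, -0.381]
force: [1.5, -2.6, 9.0]
width: 0.5
t 6.2 world [555.1  -5.6  37.9] box [ 2.5 -0.2 38.9] F [ 1.5 -2.6  9. ] w 0.5
Fbox [ 2.9 -0.8  9. ] q7 [-0.11  0.78  0.11  1.93 -0.18  0.43  0.91]
tool x [ 0.005 -0.002 -1.   ] jaw yaw deg 44.8
box axes in tool units per 10mm: [[0.0005, 0.0003, 0.1], [0.0002, 0.1, -0.0003], [-0.1, 0.0002, 0.0005]]
to target: [ 0.018  0.002 -0.176] world [542.8   7.   36. ]
```

View pics/scene5.png

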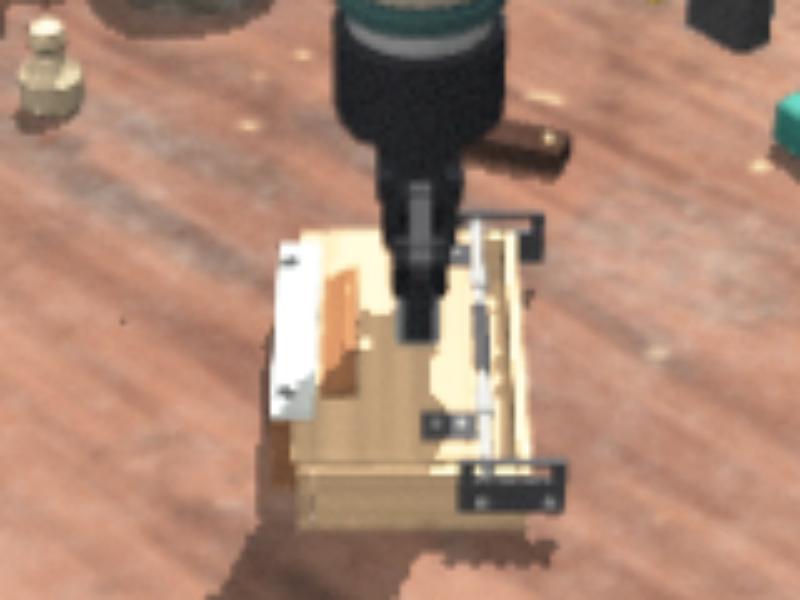

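View pics/side5.png

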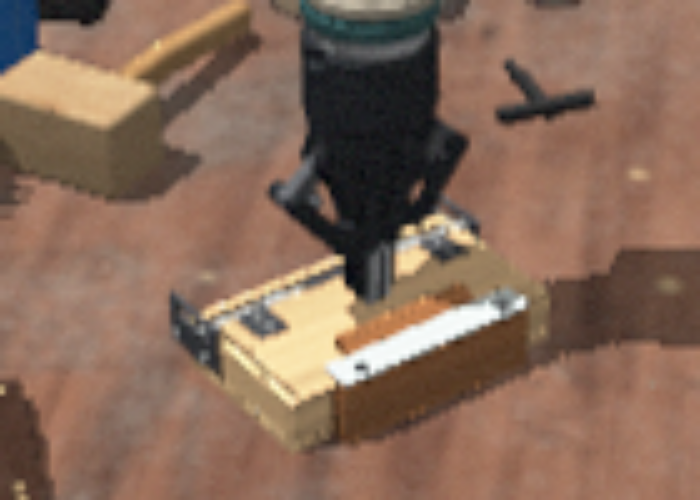

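```bash
python3 -m creep '[[[0,0,-0.04],0,1],[[-0.005,0,-0.08],0,1],[[-0.005,0,-0.12],0,1],[[-0.005,0,-0.15],0,1],[[-0.005,0,-0.15],0,1]]'; python3 go.py -15 0 37
```

```text
clock: 6.8
eef_pos: [543.6, 6.2, 37.8]
tool_rot: [0.524, 1.568, -0.264]
force: [2.4, -2.8, 5.7]
width: 0.3
t 6.8 world [543.6   6.2  37.8] box [-13.9  -0.   38.8] F [ 2.4 -2.8  5.7] w 0.3
Fbox [ 3.6 -0.3  5.7] q7 [-0.13  0.77  0.11  1.96 -0.18  0.41  0.89]
tool x [ 0.003 -0.001 -1.   ] jaw yaw deg 44.9
box axes in tool units per 10mm: [[0.0003, 0.0002, 0.1], [0.0002, 0.1, -0.0002], [-0.1, 0.0002, 0.0003]]
to target: [ 0.018  0.    -0.011] world [542.8   7.   36. ]
```

```bash
python3 -m creep '[[[0,0,-0.02],0,1],[[0,0,-0.04],0,1],[[0,0,-0.04],0,1]]'; python3 go.py -15 0 37;  python3 - <<'E'
from cell import cams
import cv2
cv2.imwrite("pics/side6.png",cv2.resize(cams.get_image("side")[150:250,240:380],None,fx=5,fy=5))
cv2.imwrite("pics/scene6.png",cv2.resize(cams.get_image("scene")[140:260,240:400],None,fx=5,fy=5))
E
```

```text
clock: 7.1
eef_pos: [542.9, 7.0, 38.0]
tool_rot: [0.386, 1.563, -0.404]
force: [5.5, -6.2, 3.6]
width: -0.1
t 7.1 world [542.9   7.   38. ] box [-14.9   0.   39. ] F [ 5.5 -6.2  3.6] w -0.1
Fbox [ 8.3 -0.5  3.6] q7 [-0.14  0.77  0.11  1.97 -0.18  0.4   0.89]
tool x [ 0.007 -0.003 -1.   ] jaw yaw deg 44.8
box axes in tool units per 10mm: [[0.0007, 0.0004, 0.1], [0.0003, 0.1, -0.0004], [-0.1, 0.0003, 0.0007]]
to target: [ 0.02  -0.    -0.001] world [542.8   7.   36. ]
```

View pics/scene6.png

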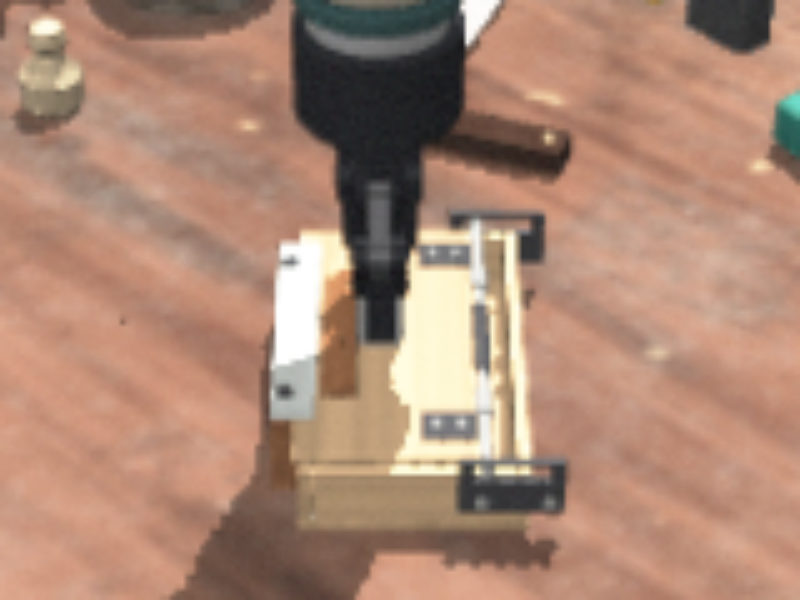

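```bash
python3 -m creep '[[[-0.02,0,-0.02],0,1],[[-0.02,0,-0.04],0,1],[[-0.02,0,-0.04],0,1]]'; python3 go.py; python3 -m creep '[[[-0.02,0,0.06],0,1],[[-0.1,0,0.1],0,1],[[-0.4,0,0.1],0,1],[[-0.8,0,0.1],0,1],[[-1,0,0.3],0,1],[[-1,0,0.7],0,1],[[-1,0,1],0,1],[[-1,0,1],0,1],[[-1,0,1],0,1]]'; python3 go.py;  python3 - <<'E'
from cell import cams
import cv2
cv2.imwrite("pics/side7.png",cv2.resize(cams.get_image("side")[150:250,240:380],None,fx=5,fy=5))
cv2.imwrite("pics/scene7.png",cv2.resize(cams.get_image("scene")[140:260,240:400],None,fx=5,fy=5))
E
```

```text
clock: 7.5
eef_pos: [543.0, 6.9, 40.3]
tool_rot: [0.344, 1.556, -0.448]
force: [10.9, -11.2, -0.6]
width: 0.1
t 7.5 world [543.    6.9  40.3] box [-14.7   0.1  41.3] F [ 10.9 -11.2  -0.6] w 0.1
Fbox [15.6 -0.2 -0.6] q7 [-0.14  0.77  0.11  1.97 -0.18  0.4   0.89]
tool x [ 0.013 -0.006 -1.   ] jaw yaw deg 44.6
box axes in tool units per 10mm: [[0.0014, 0.0006, 0.1], [0.0005, 0.1, -0.0006], [-0.1, 0.0005, 0.0014]]
clock: 8.4
eef_pos: [605.8, -57.9, 138.7]
tool_rot: [-2.723, 1.568, 2.772]
force: [0.5, 0.4, -0.7]
width: -0.6
t 8.4 world [605.8 -57.9 138.7] box [ 75.5  -1.3 139.7] F [ 0.5  0.4 -0.7] w -0.6
Fbox [ 0.1  0.6 -0.7] q7 [-0.04  0.69  0.15  1.73 -0.14  0.74  0.96]
tool x [-0.003  0.001 -1.   ] jaw yaw deg 44.8
box axes in tool units per 10mm: [[-0.0003, 0.0002, 0.1], [-0.0001, 0.1, -0.0002], [-0.1, -0.0001, -0.0003]]
```

View pics/scene7.png

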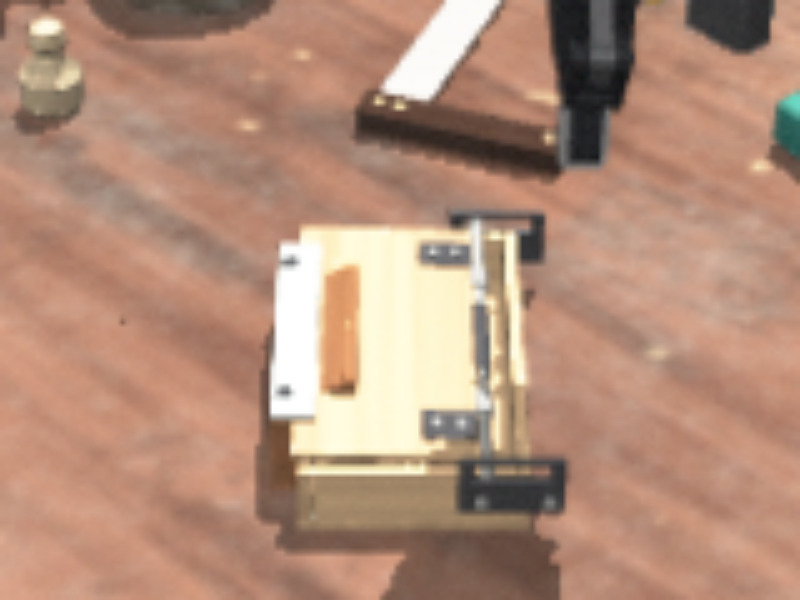

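View pics/side7.png

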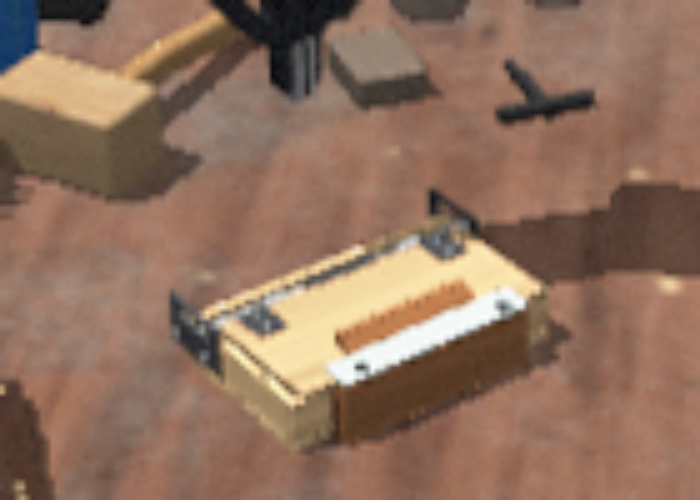

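```bash
python3 -c "
from cell import order;print(order.finish_job())"
```

```text
the job is handed in; nothing more can be done
None
```

The box is shut and the job is handed in, at about 8.5 s of the 42 s allowed; no verdict came back.

**What I did:** With the gripper closed and pointing down, I pushed the flap over from its outer face until it lay flat, pressing with about 13 N. I then slid it under the lip. For most of that slide the fingertips dragged the flap along by friction rather than by its catch. At the end I pushed on the catch itself, up to about 16 N, and it moved no further.

**Last checks:**
- **Pin travel:** When the fingertips met the catch, its face lay at about -26 mm in the box frame, which puts the pin at about 17.9 of its 18 mm. This assumes the fingertips reach 11 mm ahead of the tool centre. The camera view showed roughly the same travel but is too coarse to confirm it closely.
- **Staying shut:** About 0.8 s after letting go, both cameras showed the flap down with its edge under the lip, resting slightly raised against the lip. I did not measure its final angle.
- **Robot clear:** The force reading was within noise and the tool was about 100 mm above the box.
- **Blanks:** They were never touched, but the closed flap hides them, so I could not see them at the end.
- **Other things on the bench:** The turned part, sanding block and chuck key looked unmoved. The tape was outside the last pictures, and nothing came near it.

The box position I used agreed across all three cameras to about 1–2 pixels.

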